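Line up bench supplies by height on the stock board

ROBOT

A 7-joint arm with a two-finger parallel gripper is mounted at the origin on the work surface; the furniture and walls round the work are solid. World frame = base frame: x ahead of the robot, y to its left, z up, the work surface at z = 0. Lengths are in m, angles in rad, forces in N, time in s.
With the tool pointing down it reaches from about 0.4 to 0.85 m from the base axis. Payload 10.4 kg.
Tool frame: the origin (TCP) lies at the very end of the fingers, on their centre line; the grasp point (between the pads) lies 19 mm behind it; z points along the fingers, y is the line along which they close (so a half turn about z gives the same grasp; the last joint's range is limited). The gripper opens to 85 mm and grips with 20 to 120 N. Pads are 22 mm wide; open, the fingers measure 114 mm over their backs; the gripper's body (76 mm by 85 mm) begins 54 mm behind the grasp point. The pads swing forward as they close: fully open they stand 13 mm farther back than shut.
Start: joints at [1.316, 0.332, -0.065, 1.46, 0.022, 1.35, -0.088], TCP at [0.144, -0.608, 0.231] pointing down, gripper open.
Joint ranges: [-2.6, 2.6], [-0.5, 2.12], [-1.47, 1.34], [0.16, 2.42], [-1.27, 4.41], [0.06, 2.06], [-2.6, 2.6]. Speed limits (rad/s): [2.22, 2.22, 2.79, 2.79, 3.14, 3.14, 3.14].

INTERFACE

Orientations are given as a unit quaternion [x, y, z, w].
In Python, from workcell import manip, optics gives the robot as it stands.
- The arm moves only by the tool jog_arm, never from a script. Its arguments are lists of equal length, an entry for each row: "dr": the turn, a rotation vector about the tool's x, y, z normalised to -1 to 1, where 1 is 4 degrees, a list of three; "translation": the shift along the tool's x, y, z normalised to -1 to 1, where 1 is 0.025 m, a list of three; "jaw": the opening, from 0 (shut) to 1 (fully open). A call has 1 to 10 rows; each row shifts and turns the commanded pose from where the row before left it, along the tool's axes as they then stand; what a row does not reach is not made up. A row lasts 1/10 s, in which the tool goes at most 50 mm and 8.59 degrees, less where a joint would pass 70% of its speed; a pose out of reach is approached as far as the arm can. A call with a number of a shift or a turn outside -1 to 1 is refused whole. A call with a gripper value outside its range is refused whole. The fingers move at their own pace and stop on an object; "squeeze" is the grip in N (left out, the last holds). Time passes only in rows, so rows that do not move let the fingers close. It gives the time, the measured TCP pose, the force, the opening and the grip force at its end, in the units of the state.
- manip.get_obs(): the state, without advancing time (a new reading comes with each control period).
- optics.camera(name): name is "side" or "top"; returns a dict with "color" (480x640x3 uint8, red, green, blue), "mtx" (3x3 intrinsics, pixels), "k1" (the pictures are not rectified: a ray, as slopes to the right and down, at radius r is drawn at 1 + k1 r^2 times it, then the intrinsics apply), "R" (3x3) and "t" (3): a world point X has camera coordinates R X + t. Camera axes: x right, y down, z forward; pixel columns grow to the right and rows downward; lengths in m; the calibration is good to about 2 mm. A picture is of the moment at which its call begins. There is no depth.
- manip.hand_in(): hands the job in; it is judged then, once.
The state is a dict: "clock": time; "joint_pos": joint angles; "joint_velocities": joint speeds; "tau": joint torques, N m; "position": TCP position; "ee_rot": TCP orientation; "ft_force": force on the tool from outside, world axes, zero at the start; "torque": the same for the moment, N m; "grip_width": opening from 0.0 (shut) to 1.0 (fully open); "grasp_force": force on a finger pad.
Only numpy, scipy, OpenCV 4.12 (cv2) and the standard library are available. Lean on these libraries where they do the work, as an engineer would, in place of code of your own. Each camera call takes 0.05 s, during which the arm holds its last target. There are 200 camera calls.

TASK

Line up the four supplies (spray can, small glue bottle, cream-and-green carton, solder spool) in order of height along the row of four mats: the tallest on the red mat at one end, then ever shorter, with the shortest on the grey mat at the other end. Stand each one upright in the middle of its mat, with the carton's sides parallel to its mat's, and let go. Leave the steel block and the tub of screws where they are.

Things in the scene. Friction and masses are not known exactly. Their poses are not given: they have to be found in the camera images.
- spray_can: Red round spray can with a white cap, 52 mm across and 145 mm tall (the tallest), standing upright. Origin at the centre of its underside, z up. The red body is a cylinder up to 112 mm, the cap above it 38 mm across. Grip the upper part of the red body (fingertips about 80 mm above the base), so that the top stays clear of the palm.
- superglue: Small white round bottle with a tall pointed blue cap, 33 mm across and 88 mm tall (second tallest), standing upright. Origin at the centre of its underside, z up. The white body reaches 43 mm up, the cap above it is 20 mm across. Grip the upper part of the white body (fingertips 22 to 28 mm above the base), so that the cap stays clear of the palm.
- carton: Small closed cream carton with a green lid, 62 (its x) x 80 (its y) x 57 mm tall (third), standing on its base. Origin at the centre of its underside, z up. Grip it across the 62 mm.
- spool: Solder spool with dark flanges and a pale winding, 46 mm across and 28 mm tall (the shortest), lying flat on one flange, axis upright. Origin at the centre of its underside, z up. Grip it across both flanges.
- mat_red: The red mat: either the left or the right end of the row of four. Fixed square mat, 90 x 90 x 3 mm, on a plywood board; origin at the centre of its underside (z = 8 mm); things stand on its top, 3 mm above the origin (z = 11 mm). z up; x across the row, away from the robot; y along the row, to the robot's left.
- mat_left: Grey mat, one of the two inner mats: the one to the left as seen from the robot. Mats in the row stand 105 mm apart, centre to centre. Fixed square mat, 90 x 90 x 3 mm, on a plywood board; origin at the centre of its underside (z = 8 mm); things stand on its top, 3 mm above the origin (z = 11 mm). z up; x across the row, away from the robot; y along the row, to the robot's left.
- mat_right: Grey mat, one of the two inner mats: the one to the right as seen from the robot. Fixed square mat, 90 x 90 x 3 mm, on a plywood board; origin at the centre of its underside (z = 8 mm); things stand on its top, 3 mm above the origin (z = 11 mm). z up; x across the row, away from the robot; y along the row, to the robot's left.
- mat_last: Grey mat at the end of the row farthest from the red mat. Fixed square mat, 90 x 90 x 3 mm, on a plywood board; origin at the centre of its underside (z = 8 mm); things stand on its top, 3 mm above the origin (z = 11 mm). z up; x across the row, away from the robot; y along the row, to the robot's left.
- steel_block: Bystander among the supplies: plain steel block with holes, 40 (x) x 60 (y) x 30 mm tall, origin at the centre of its underside. To be left where it is.
- tub_screws: Bystander to the left of the row: open clear plastic tub of screws, 110 x 124 x 70 mm tall, origin at the centre of its underside. To be left where it is.
There are look-alikes about, which are no part of the job. What is shaped like the carton but orange, pink or yellow is not meant.

How it is judged:
At the end, for the whole second after the job is handed in: Can on red mat, glue bottle on the next, carton on the next, spool on the grey end mat: each origin within 15 mm of its mat's centre horizontally and below z = 18 mm, tilt under 0.1 rad, speed under 0.02 m/s; carton sides parallel to its mat's within 0.2 rad (any quarter turn) (horizontal distance between spray_can and mat_red below 0.015 m and horizontal distance between spool and mat_last below 0.015 m and ((horizontal distance between mat_red and mat_left below 0.15 m and horizontal distance between superglue and mat_left below 0.015 m and horizontal distance between carton and mat_right below 0.015 m and (angle between the x axis of carton and the x axis of mat_right, either way round below 0.2 rad or angle between the y axis of carton and the x axis of mat_right, either way round below 0.2 rad)) or (horizontal distance between mat_red and mat_right below 0.15 m and horizontal distance between superglue and mat_right below 0.015 m and horizontal distance between carton and mat_left below 0.015 m and (angle between the x axis of carton and the x axis of mat_left, either way round below 0.2 rad or angle between the y axis of carton and the x axis of mat_left, either way round below 0.2 rad))) and angle between each of spray_can, superglue, carton, spool's own z axis and vertical below 0.1 rad and height (world z) of each of spray_can, superglue, carton, spool below 0.018 m and linear speed of each of spray_can, superglue, carton, spool below 0.02 m/s); the robot touches nothing.
It fails at once if the steel block is moved by more than 20 mm (distance of steel_block from where it was at the start of the episode above 0.02 m).
It fails at once if the tub of screws is moved by more than 20 mm (distance of tub_screws from where it was at the start of the episode above 0.02 m).
It also fails if it takes over 106 s, if anything falls off the work surface, if the arm or the gripper's body presses on something with over 40 N, if the wrist force passes 120 N, or if a joint passes its speed limit or range.

## Working session

There is one attempt and no reset: what is moved stays moved. The work goes in short steps, Python scripts to look and compute and a tool call to move; the robot and the scene stay as the last step left them, time stands still between calls to the robot, and variables do not carry over. Pictures are saved under pics/ and viewed, at most 14 in all, crops included, and the job is handed in when it is done.

Besides the shell and the picture viewer there is one more tool, called after ">>>" as name(argument=value, ...) on one line, values as JSON. jog_arm: Moves the arm, as the interface text tells. Scaled input: -1 to 1 covers 0.025 m each way for a shift and 4 degrees each way for a turn. Its arguments: {"type":"object","properties":{"dr":{"type":"array","items":{"type":"array","items":{"type":"number"}}},"translation":{"type":"array","items":{"type":"array","items":{"type":"number"}}},"jaw":{"type":"array","items":{"type":"number"}},"squeeze":{"type":"number"}},"required":["dr","translation","jaw"]}

```bash
mkdir -p pics; ls; python3 - <<'E'
from workcell import manip, optics
import cv2
print(manip.get_obs())
for n in("top","side"):
    c=optics.camera(n); cv2.imwrite(f"pics/{n}0.png",c["color"][...,::-1]); print(n,c["mtx"],c["k1"],c["R"],c["t"])
E
```

```text
pics
{'clock': 0.0, 'joint_pos': array([ 1.31639436,  0.33286711, -0.06470307,  1.46096311,  0.02160596,
        1.34991323, -0.08848973]), 'joint_velocities': array([-7.63831599e-04, -6.74702241e-06,  9.38446667e-04,  1.73236472e-03,
        2.11571416e-04, -1.74241073e-03,  2.50822802e-04]), 'tau': array([-6.34016924e-04, -6.25442719e+01,  4.82147885e-02, -3.91598332e+01,
        1.61087624e-02,  1.00320615e-02, -2.07365240e-06]), 'position': array([ 0.14348621, -0.60790564,  0.23050852]), 'ee_rot': array([ 9.93288656e-01,  1.15659486e-01, -1.20752304e-04, -7.17409262e-04]), 'ft_force': array([-0.25151408, -0.04209145,  0.01416635]), 'torque': array([-0.02396187, -0.03921194,  0.00121094]), 'grasp_force': 0.0, 'grip_width': 1.0011951593965096}
top [[490.53935967   0.         328.54219013]
 [  0.         490.53935967 244.60575935]
 [  0.           0.           1.        ]] -0.06670637948020496 [[-0.08488813 -0.99637846  0.00489551]
 [-0.97534418  0.08208957 -0.20485366]
 [ 0.20370991 -0.02216445 -0.97878037]] [0.08597829 0.50454583 0.94772766]
side [[456.20405962   0.         320.46903872]
 [  0.         456.20405962 237.22149782]
 [  0.           0.           1.        ]] -0.0070317557314996575 [[ 0.9938142  -0.11102895  0.00242847]
 [-0.06521085 -0.60112007 -0.79649369]
 [ 0.08989367  0.79140838 -0.60464196]] [-0.47732205  0.09358132  0.82977814]
```

View pics/top0.png

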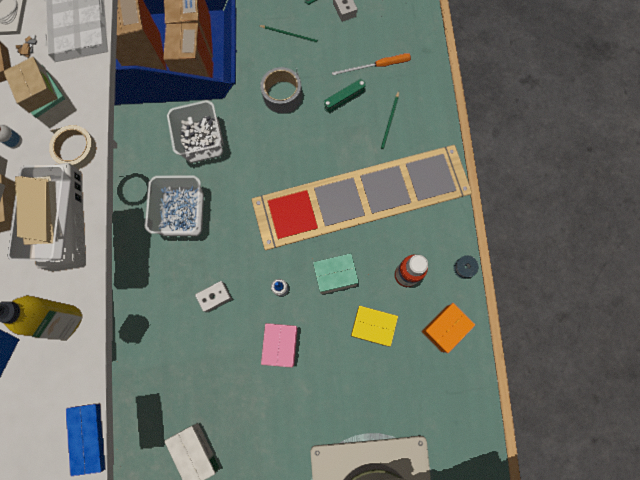

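View pics/side0.png

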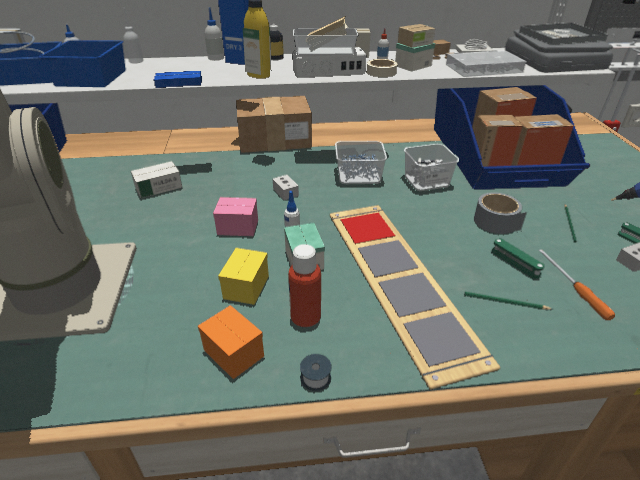

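```bash
cat > h.py <<'E'
import numpy as np, cv2
from workcell import manip, optics
from scipy.spatial.transform import Rotation as Rot
def cam(n): return optics.camera(n)
def unproj(c,uv,z):
    p=cv2.undistortPoints(np.array(uv,float).reshape(-1,1,2),c["mtx"],np.array([c["k1"],0,0,0.]))[:,0]
    d=np.c_[p,np.ones(len(p))]@c["R"]; o=-c["R"].T@c["t"]
    return o+d*((z-o[2])/d[:,2])[:,None]
def proj(c,X):
    return cv2.projectPoints(np.array(X,float).reshape(-1,1,3),cv2.Rodrigues(c["R"])[0],c["t"],c["mtx"],np.array([c["k1"],0,0,0.]))[0][:,0]
def blobs(c,lo,hi,amin):
    hsv=cv2.cvtColor(c["color"],cv2.COLOR_RGB2HSV)
    m=cv2.inRange(hsv,np.array(lo),np.array(hi))
    n,l,s,ce=cv2.connectedComponentsWithStats(m)
    out=[]
    for i in range(1,n):
        if s[i,4]>=amin:
            k=cv2.findContours((l==i).astype(np.uint8),cv2.RETR_EXTERNAL,cv2.CHAIN_APPROX_NONE)[0][0]
            out.append((ce[i],s[i],cv2.minAreaRect(k)))
    return out
E
python3 - <<'E'
from h import *
c=cam("top"); s=cam("side")
hs=cv2.cvtColor(c["color"],cv2.COLOR_RGB2HSV)
for n,(u,v) in dict(red=(292,214),g1=(339,202),g3=(433,176),carton=(336,273),can=(405,275),cap=(418,263),spool=(464,268),glue=(280,288),bench=(300,380)).items(): print(n,hs[v,u])
for n,(u,v) in dict(carton=(305,235),can=(305,300),cap=(304,253),spool=(316,368),glue=(291,215)).items(): print("s",n,cv2.cvtColor(s["color"],cv2.COLOR_RGB2HSV)[v,u])
a=cv2.resize(c["color"][240:315,195:495],None,fx=2.6,fy=2.6,interpolation=cv2.INTER_CUBIC)
b=cv2.resize(s["color"][180:400,255:345],None,fx=1.7,fy=1.7,interpolation=cv2.INTER_CUBIC)
out=np.zeros((580,780,3),np.uint8); out[:195,:780]=a; out[200:574,:153]=b
cv2.imwrite("pics/crop1.png",out[...,::-1])
E
```

```text
red [  2 210 182]
g1 [170  12 128]
g3 [158   8 123]
carton [ 75  81 167]
can [  6 209 143]
cap [ 15  12 210]
spool [99 57 76]
glue [107 221  90]
bench [ 71  42 127]
s carton [ 78  87 188]
s can [  5 179  84]
s cap [ 30   2 236]
s spool [105   5  97]
s glue [ 38   7 148]
```

View pics/crop1.png

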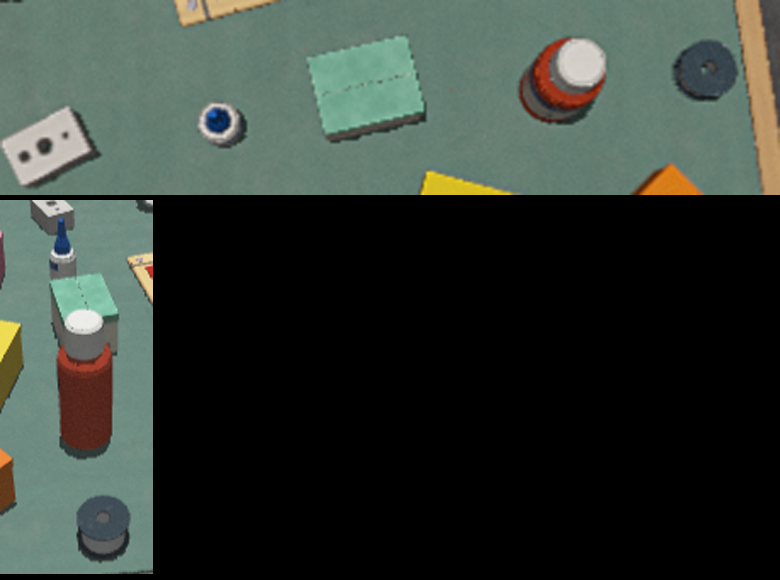

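```bash
python3 - <<'E'
from h import *
np.set_printoptions(precision=4,suppress=True)
c=cam("top"); s=cam("side")
T=lambda *p:[(195+(x-.8)/2.6,240+(y-.8)/2.6) for x,y in p]
S=lambda *p:[(255+x/1.7,180+(y-200)/1.7) for x,y in p]
for b in blobs(c,(0,180,120),(8,255,255),500)+blobs(c,(140,3,90),(179,30,160),900): print("mat",b[0],b[1][4],b[2][2],unproj(c,b[0],.011)[0])
for b in blobs(s,(0,180,120),(8,255,255),500)+blobs(s,(100,0,60),(179,30,160),900): print("mat side",b[0],b[1][4],unproj(s,b[0],.011)[0])
L=unproj(c,T((307,59),(407,37),(425,112),(329,134)),.057);print("lid",L,L.mean(0),np.linalg.norm(L-np.roll(L,-1,0),axis=1))
e=L[1]-L[0]+L[2]-L[3];print("long angle",np.degrees(np.arctan2(e[1],e[0])))
e=L[3]-L[0]+L[2]-L[1];print("short angle",np.degrees(np.arctan2(e[1],e[0])))
print("can",unproj(c,T((583,64)),.145),unproj(s,S((85,321)),.144))
print("spool",unproj(c,T((708,69)),.028),unproj(s,S((103,517)),.028))
print("glue capbase",unproj(c,T((217,121)),.06),unproj(s,S((62,222)),.086))
B=unproj(c,T((2,147),(72,107),(98,150),(28,186)),.03);print("block",B)
E
```

```text
mat [292.2036 214.0639] 1611 74.74488067626953 [0.592  0.1144 0.011 ]
mat [430.2778 176.6437] 1249 71.56504821777344 [ 0.6519 -0.1937  0.011 ]
mat [385.2588 188.793 ] 1314 74.74488067626953 [ 0.6321 -0.0916  0.011 ]
mat [338.705  200.9877] 1305 74.47589111328125 [0.6128 0.012  0.011 ]
mat side [366.8499 227.5895] 1006 [0.5913 0.1108 0.011 ]
mat side [387.0489 257.9213] 1308 [0.6111 0.008  0.011 ]
mat side [411.1712 294.2052] 1735 [ 0.6308 -0.0946  0.011 ]
mat side [440.547  338.4879] 2353 [ 0.6505 -0.1975  0.011 ]
lid [[ 0.4752  0.0779  0.057 ]
 [ 0.486  -0.0008  0.057 ]
 [ 0.4264 -0.0091  0.057 ]
 [ 0.4158  0.0657  0.057 ]] [0.4508 0.0334 0.057 ] [0.0795 0.0601 0.0756 0.0607]
long angle -82.07021106682691
short angle -170.23838918469812
can [[ 0.4399 -0.1169  0.145 ]] [[ 0.4432 -0.1183  0.144 ]]
spool [[ 0.4449 -0.241   0.028 ]] [[ 0.4461 -0.2418  0.028 ]]
glue capbase [[0.4325 0.1502 0.06  ]] [[0.4367 0.1448 0.086 ]]
block [[0.4298 0.3233 0.03  ]
 [0.457  0.2667 0.03  ]
 [0.4213 0.2477 0.03  ]
 [0.3976 0.3039 0.03  ]]
```

```bash
cat >> h.py <<'E'
from scipy.linalg import logm
def tw(x,y,z,yaw=100.):
    """rows of equal twist from the measured pose to the goal (tool down)"""
    o=manip.get_obs(); A=np.eye(4);B=np.eye(4)
    A[:3,:3]=Rot.from_quat(o["ee_rot"]).as_matrix();A[:3,3]=o["position"]
    a=np.radians(yaw);B[:3,:3]=np.c_[[np.cos(a),np.sin(a),0],[np.sin(a),-np.cos(a),0],[0,0,-1]];B[:3,3]=x,y,z
    L=logm(np.linalg.inv(A)@B).real
    t=L[:3,3]/.025; r=np.degrees([L[2,1],L[0,2],L[1,0]])/4
    n=max(1,int(np.ceil(max(abs(t).max(),abs(r).max()))))
    print("clock",o["clock"],"pos",o["position"].round(4),"rows",n,"total t",t.round(3),"dr",r.round(3),"each",(t/n).round(4),(r/n).round(4))
E
python3 -c "
from h import *
tw(.441,-.1175,.2)"
```

```text
clock 0.3 pos [ 0.1436 -0.6082  0.2311] rows 26 total t [25.279 -0.943  1.244] dr [-5.0000e-03 -4.0000e-03 -2.1679e+01] each [ 0.9723 -0.0363  0.0478] [-2.000e-04 -2.000e-04 -8.338e-01]
```

>>> jog_arm(dr=[[0,0,-0.834],[0,0,-0.834],[0,0,-0.834],[0,0,-0.834],[0,0,-0.834],[0,0,-0.834],[0,0,-0.834],[0,0,-0.834],[0,0,-0.834],[0,0,-0.834]], translation=[[0.972,-0.036,0.048],[0.972,-0.036,0.048],[0.972,-0.036,0.048],[0.972,-0.036,0.048],[0.972,-0.036,0.048],[0.972,-0.036,0.048],[0.972,-0.036,0.048],[0.972,-0.036,0.048],[0.972,-0.036,0.048],[0.972,-0.036,0.048]], jaw=[1,1,1,1,1,1,1,1,1,1], squeeze=40)

```text
clock: 1.3
position: [0.3517, -0.4854, 0.2192]
ee_rot: [0.917, 0.398, -0.0, 0.0]
ft_force: [1.0, -0.4, -0.3]
grip_width: 1.001
grasp_force: 0.0
```

>>> jog_arm(dr=[[0,0,-0.834],[0,0,-0.834],[0,0,-0.834],[0,0,-0.834],[0,0,-0.834],[0,0,-0.834],[0,0,-0.834],[0,0,-0.834],[0,0,-0.834],[0,0,-0.834]], translation=[[0.972,-0.036,0.048],[0.972,-0.036,0.048],[0.972,-0.036,0.048],[0.972,-0.036,0.048],[0.972,-0.036,0.048],[0.972,-0.036,0.048],[0.972,-0.036,0.048],[0.972,-0.036,0.048],[0.972,-0.036,0.048],[0.972,-0.036,0.048]], jaw=[1,1,1,1,1,1,1,1,1,1])

```text
clock: 2.3
position: [0.4567, -0.2698, 0.2072]
ee_rot: [0.764, 0.645, -0.0, 0.0]
ft_force: [0.3, -0.0, -0.2]
grip_width: 1.0
grasp_force: 0.0
```

>>> jog_arm(dr=[[0,0,-0.834],[0,0,-0.834],[0,0,-0.834],[0,0,-0.834],[0,0,-0.834],[0,0,-0.834],[0,0,0],[0,0,0]], translation=[[0.972,-0.036,0.048],[0.972,-0.036,0.048],[0.972,-0.036,0.048],[0.972,-0.036,0.048],[0.972,-0.036,0.048],[0.972,-0.036,0.048],[0,0,0],[0,0,0]], jaw=[1,1,1,1,1,1,1,1])

```text
clock: 3.1
position: [0.455, -0.126, 0.2003]
ee_rot: [0.642, 0.767, -0.0, 0.0]
ft_force: [0.1, -0.2, 0.5]
grip_width: 1.0
grasp_force: 0.0
```

```bash
python3 -c "
from h import *
tw(.441,-.1175,.081)
print(manip.get_obs()['joint_pos'])"
```

```text
clock 3.1 pos [ 0.455  -0.126   0.2003] rows 5 total t [ 0.436 -0.493  4.77 ] dr [0.001 0.012 0.027] each [ 0.0872 -0.0985  0.954 ] [0.0003 0.0023 0.0055]
[ 0.78466557  0.05370227 -0.62284552  1.86436372  0.03397199  1.23341496
  0.32771148]
```

>>> jog_arm(dr=[[0,0,0],[0,0,0],[0,0,0],[0,0,0],[0,0,0],[0,0,0],[0,0,0],[0,0,0],[0,0,0],[0,0,0]], translation=[[0.436,-0.493,0],[0,0,0.95],[0,0,0.95],[0,0,0.95],[0,0,0.95],[0,0,0.97],[0,0,0],[0,0,0],[0,0,0],[0,0,0]], jaw=[1,1,1,1,1,1,1,0,0,0])

```text
clock: 4.1
position: [0.4421, -0.1185, 0.0824]
ee_rot: [0.643, 0.766, 0.0, 0.001]
ft_force: [-0.3, -0.1, 6.1]
grip_width: 0.595
grasp_force: 41.1
```

>>> jog_arm(dr=[[0,0,0],[0,0,0],[0,0,0],[0,0,0]], translation=[[0,0,0],[0,0,0],[0,0,0],[0,0,0]], jaw=[0,0,0,0])

```text
clock: 4.5
position: [0.4422, -0.1185, 0.0824]
ee_rot: [0.643, 0.766, 0.0, 0.001]
ft_force: [-0.9, 0.7, 6.7]
grip_width: 0.594
grasp_force: 41.2
```

```bash
python3 - <<'E'
from h import *
t=cam("top");s=cam("side")
out=np.zeros((480,640,3),np.uint8); out[:240,:]=cv2.resize(t["color"][130:330,60:594],(640,240)); out[240:,:]=cv2.resize(s["color"][140:400,100:640],(640,240))
cv2.imwrite("pics/c2.png",out[...,::-1])
tw(.5917,.1127,.17)
E
```

```text
clock 4.6 pos [ 0.4421 -0.1185  0.0824] rows 9 total t [ 8.065  7.501 -3.504] dr [0.028 0.025 0.001] each [ 0.8962  0.8335 -0.3893] [0.0031 0.0027 0.0001]
```

View pics/c2.png

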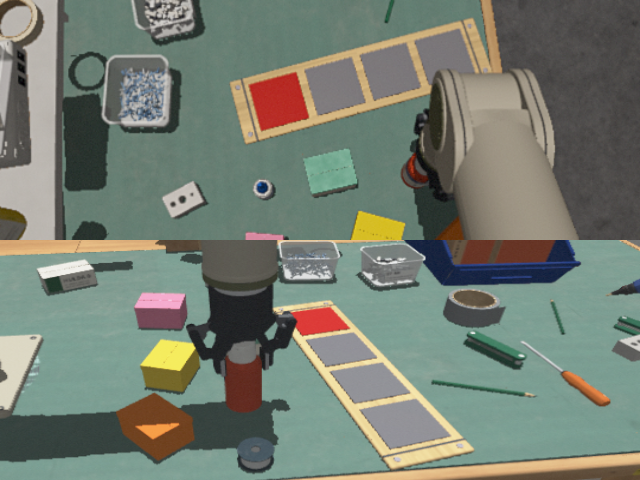

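>>> jog_arm(dr=[[0,0,0],[0,0,0],[0,0,0],[0,0,0],[0,0,0],[0,0,0],[0,0,0],[0,0,0],[0,0,0],[0,0,0]], translation=[[0,0,-0.5],[0,0,-1],[0,0,-1],[0,0,-1],[0.6,0.55,0],[0.9,0.84,0],[0.9,0.84,0],[0.9,0.84,0],[0.9,0.84,0],[0.9,0.84,0]], jaw=[0,0,0,0,0,0,0,0,0,0])

```text
clock: 5.6
position: [0.5364, 0.029, 0.1693]
ee_rot: [0.643, 0.766, -0.0, 0.0]
ft_force: [0.8, -0.3, -2.1]
grip_width: 0.594
grasp_force: 43.1
```

>>> jog_arm(dr=[[0,0,0],[0,0,0],[0,0,0],[0,0,0],[0,0,0],[0,0,0]], translation=[[0.9,0.84,0],[0.9,0.84,0],[0.7,0.65,0],[0.46,0.42,0],[0,0,0],[0,0,0]], jaw=[0,0,0,0,0,0])

```text
clock: 6.2
position: [0.5905, 0.1127, 0.1688]
ee_rot: [0.643, 0.766, -0.0, 0.0]
ft_force: [-0.9, -1.1, -2.9]
grip_width: 0.597
grasp_force: 43.0
```

```bash
python3 - <<'E'
from h import *
s=cam("side")
cv2.imwrite("pics/s3.png",s["color"][100:400,200:520][...,::-1].repeat(2,0).repeat(2,1)[:600])
tw(.5917,.1127,.0935); print(manip.get_obs()['joint_pos'].round(3))
E
```

```text
clock 6.25 pos [0.5905 0.112  0.1687] rows 4 total t [0.02  0.052 3.008] dr [-0.004  0.011 -0.005] each [0.0049 0.0131 0.7521] [-0.0011  0.0027 -0.0013]
[ 0.325  0.421 -0.75   1.578  0.297  1.262 -0.299]
```

View pics/s3.png

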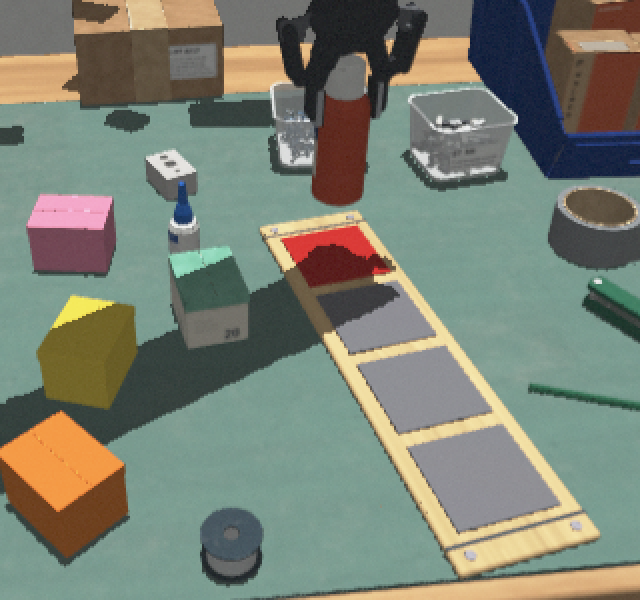

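>>> jog_arm(dr=[[0,0,0],[0,0,0],[0,0,0],[0,0,0],[0,0,0],[0,0,0],[0,0,0],[0,0,0],[0,0,0],[0,0,0]], translation=[[0.02,0.05,0.8],[0,0,0.9],[0,0,0.7],[0,0,0.4],[0,0,0.16],[0,0,0.03],[0,0,0],[0,0,0],[0,0,0],[0,0,0]], jaw=[0,0,0,0,0,0,0,1,1,1])

```text
clock: 7.25
position: [0.5923, 0.1139, 0.0943]
ee_rot: [0.643, 0.766, 0.0, 0.0]
ft_force: [0.0, 0.1, 0.1]
grip_width: 0.998
grasp_force: 0.0
```

>>> jog_arm(dr=[[0,0,0],[0,0,0],[0,0,0],[0,0,0],[0,0,0],[0,0,0]], translation=[[0,0,0],[0,0,-0.5],[0,0,-1],[0,0,-1],[0,0,-1],[0,0,-0.3]], jaw=[1,1,1,1,1,1])

```text
clock: 7.85
position: [0.5931, 0.1144, 0.1924]
ee_rot: [0.643, 0.766, 0.002, 0.002]
ft_force: [-0.8, -0.1, -0.3]
grip_width: 1.0
grasp_force: 0.0
```

```bash
python3 - <<'E'
from h import *
tw(.4345,.1475,.20)
E
```

```text
clock 7.85 pos [0.5931 0.1144 0.1924] rows 7 total t [ 2.409 -6.016 -0.32 ] dr [0.066 0.002 0.007] each [ 0.3441 -0.8594 -0.0457] [0.0094 0.0003 0.0009]
```

>>> jog_arm(dr=[[0,0,0],[0,0,0],[0,0,0],[0,0,0],[0,0,0],[0,0,0],[0,0,0],[0,0,0],[0,0,0],[0,0,0]], translation=[[0.2,-0.5,0],[0.36,-0.9,0],[0.36,-0.9,0],[0.36,-0.9,0],[0.36,-0.9,0],[0.36,-0.9,0],[0.26,-0.65,0],[0.15,-0.37,0],[0,0,0],[0,0,0]], jaw=[1,1,1,1,1,1,1,1,1,1])

```text
clock: 8.85
position: [0.4339, 0.1465, 0.1888]
ee_rot: [0.643, 0.766, 0.0, 0.0]
ft_force: [0.5, 0.1, -0.1]
grip_width: 1.001
grasp_force: 0.0
```

```bash
python3 - <<'E'
from h import *
s=cam("side");t=cam("top")
out=np.zeros((560,640,3),np.uint8);out[:320]=cv2.resize(s["color"][140:300,180:500],(640,320));out[320:]=cv2.resize(t["color"][170:310,160:480],(640,240))
cv2.imwrite("pics/c4.png",out[...,::-1])
tw(.4345,.1475,.025); print(manip.get_obs()['joint_pos'].round(3))
E
```

```text
clock 8.95 pos [0.4339 0.1466 0.1886] rows 7 total t [0.03  0.03  6.544] dr [ 0.001 -0.006 -0.005] each [0.0042 0.0042 0.9348] [ 0.0002 -0.0009 -0.0008]
[ 0.428  0.047 -0.858  1.903  0.038  1.208 -0.269]
```

View pics/c4.png

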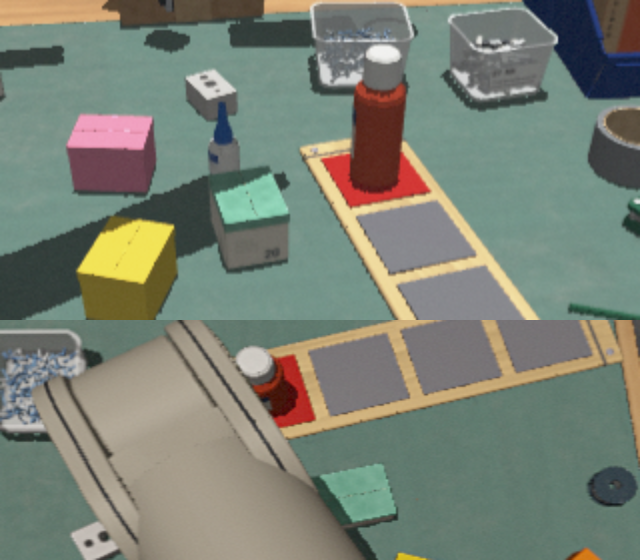

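>>> jog_arm(dr=[[0,0,0],[0,0,0],[0,0,0],[0,0,0],[0,0,0],[0,0,0],[0,0,0],[0,0,0],[0,0,0],[0,0,0]], translation=[[0.03,0.03,0.5],[0,0,0.9],[0,0,0.9],[0,0,0.9],[0,0,0.9],[0,0,0.9],[0,0,0.9],[0,0,0.5],[0,0,0.14],[0,0,0]], jaw=[1,1,1,1,1,1,1,1,1,1])

```text
clock: 9.95
position: [0.4337, 0.1479, 0.0248]
ee_rot: [0.643, 0.766, -0.0, -0.0]
ft_force: [0.0, 0.2, 0.6]
grip_width: 0.997
grasp_force: 0.0
```

>>> jog_arm(dr=[[0,0,0],[0,0,0],[0,0,0],[0,0,0],[0,0,0],[0,0,0],[0,0,0],[0,0,0],[0,0,0]], translation=[[0,0,0],[0,0,0],[0,0,0],[0,0,0],[0,0,0],[0,0,0],[0,0,0],[0,0,0],[0,0,0]], jaw=[0.7,0.5,0,0,0,0,0,0,0], squeeze=30)

```text
clock: 10.85
position: [0.4342, 0.1478, 0.0257]
ee_rot: [0.643, 0.766, 0.0, 0.0]
ft_force: [-1.3, -0.8, 7.3]
grip_width: 0.359
grasp_force: 29.2
```

```bash
python3 - <<'E'
from h import *
tw(.612,.0105,.15); print(manip.get_obs()['joint_pos'].round(3))
E
```

```text
clock 10.85 pos [0.4342 0.1478 0.0257] rows 7 total t [-6.644  6.053 -4.969] dr [0.011 0.006 0.003] each [-0.9492  0.8647 -0.7098] [0.0016 0.0008 0.0004]
[ 0.315  0.312 -0.81   2.061  0.293  0.882 -0.485]
```

>>> jog_arm(dr=[[0,0,0],[0,0,0],[0,0,0],[0,0,0],[0,0,0],[0,0,0],[0,0,0],[0,0,0],[0,0,0],[0,0,0]], translation=[[0,0,-0.5],[0,0,-1],[0,0,-1],[0,0,-1],[0,0,-1],[0,0,-1],[-0.5,0.4,-1],[-0.9,0.8,-0.5],[-0.95,0.88,0],[-0.95,0.88,0]], jaw=[0,0,0,0,0,0,0,0,0,0])

```text
clock: 11.85
position: [0.5221, 0.0786, 0.2017]
ee_rot: [0.643, 0.766, 0.0, 0.001]
ft_force: [-0.2, -0.1, -0.4]
grip_width: 0.356
grasp_force: 30.0
```

>>> jog_arm(dr=[[0,0,0],[0,0,0],[0,0,0],[0,0,0],[0,0,0],[0,0,0],[0,0,0]], translation=[[-0.95,0.88,0],[-0.95,0.88,0],[-0.9,0.8,0],[-0.4,0.4,0],[-0.144,0.133,0],[0,0,0],[0,0,0]], jaw=[0,0,0,0,0,0,0])

```text
clock: 12.55
position: [0.6111, 0.0116, 0.2006]
ee_rot: [0.642, 0.767, 0.0, -0.0]
ft_force: [0.2, -0.7, 0.2]
grip_width: 0.357
grasp_force: 30.0
```

```bash
python3 - <<'E'
from h import *
tw(.612,.0105,.037); print(manip.get_obs()['joint_pos'].round(3))
E
```

```text
clock 12.55 pos [0.6111 0.0116 0.2006] rows 7 total t [-0.049  0.029  6.543] dr [ 0.002 -0.004  0.023] each [-0.007   0.0041  0.9348] [ 0.0003 -0.0005  0.0033]
[ 0.466  0.411 -0.726  1.512  0.276  1.324 -0.109]
```

>>> jog_arm(dr=[[0,0,0],[0,0,0],[0,0,0],[0,0,0],[0,0,0],[0,0,0],[0,0,0],[0,0,0],[0,0,0],[0,0,0]], translation=[[-0.05,0.03,0.6],[0,0,0.95],[0,0,0.95],[0,0,0.95],[0,0,0.95],[0,0,0.9],[0,0,0.7],[0,0,0.4],[0,0,0.14],[0,0,0]], jaw=[0,0,0,0,0,0,0,0,0,0])

```text
clock: 13.55
position: [0.6127, 0.0097, 0.0371]
ee_rot: [0.643, 0.766, -0.0, 0.0]
ft_force: [1.2, -0.0, -0.8]
grip_width: 0.362
grasp_force: 30.1
```

>>> jog_arm(dr=[[0,0,0],[0,0,0],[0,0,0],[0,0,0],[0,0,0],[0,0,0],[0,0,0],[0,0,0],[0,0,0],[0,0,0]], translation=[[0,0,0],[0,0,0],[0,0,0],[0,0,0],[0,0,-0.5],[0,0,-1],[0,0,-1],[0,0,-1],[0,0,-1],[0,0,-1]], jaw=[0.45,0.7,1,1,1,1,1,1,1,1])

```text
clock: 14.55
position: [0.6127, 0.0095, 0.1763]
ee_rot: [0.643, 0.766, 0.0, 0.0]
ft_force: [1.0, -0.5, -0.8]
grip_width: 1.001
grasp_force: 0.0
```

```bash
python3 - <<'E'
from h import *
tw(.4508,.0334,.16,99.5); print(manip.get_obs()['joint_pos'].round(3))
E
```

```text
clock 14.55 pos [0.6127 0.0095 0.1763] rows 7 total t [ 2.039 -6.22   0.648] dr [0.013 0.003 0.133] each [ 0.2913 -0.8885  0.0926] [0.0019 0.0004 0.019 ]
[ 0.465  0.431 -0.719  1.539  0.292  1.281 -0.118]
```

>>> jog_arm(dr=[[0,0,0.133],[0,0,0],[0,0,0],[0,0,0],[0,0,0],[0,0,0],[0,0,0],[0,0,0],[0,0,0],[0,0,0]], translation=[[0.15,-0.5,0],[0.3,-0.9,0],[0.3,-0.9,0],[0.3,-0.95,0],[0.3,-0.95,0],[0.3,-0.9,0],[0.25,-0.7,0.2],[0.14,-0.42,0.45],[0,0,0],[0,0,0]], jaw=[1,1,1,1,1,1,1,1,1,1])

```text
clock: 15.55
position: [0.4514, 0.0339, 0.1587]
ee_rot: [0.646, 0.763, 0.0, 0.001]
ft_force: [0.5, -0.4, 0.6]
grip_width: 0.996
grasp_force: 0.0
```

```bash
python3 - <<'E'
from h import *
s=cam("side")
cv2.imwrite("pics/s5.png",s["color"][100:400,180:500][...,::-1].repeat(2,0).repeat(2,1))
tw(.4508,.0334,.021,99.5); print(manip.get_obs()['joint_pos'].round(3))
E
```

```text
clock 15.6 pos [0.4517 0.034  0.1588] rows 6 total t [-0.015 -0.044  5.511] dr [ 0.018  0.004 -0.003] each [-0.0026 -0.0073  0.9184] [ 0.003   0.0007 -0.0006]
[ 0.616  0.063 -0.803  1.955  0.05   1.142 -0.041]
```

View pics/s5.png

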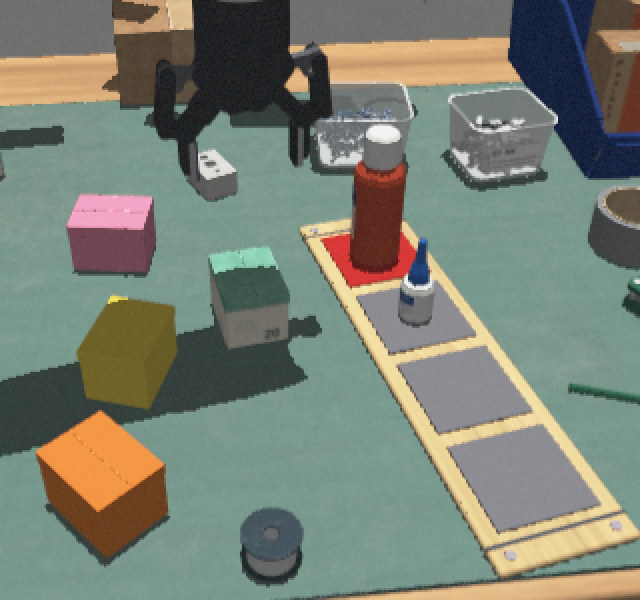

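>>> jog_arm(dr=[[0,0,0],[0,0,0],[0,0,0],[0,0,0],[0,0,0],[0,0,0],[0,0,0],[0,0,0],[0,0,0]], translation=[[-0.02,-0.04,0.6],[0,0,0.9],[0,0,0.9],[0,0,0.9],[0,0,0.9],[0,0,0.7],[0,0,0.4],[0,0,0.2],[0,0,0]], jaw=[1,1,1,1,1,1,1,1,1])

```text
clock: 16.5
position: [0.4503, 0.0334, 0.0204]
ee_rot: [0.646, 0.763, 0.0, -0.0]
ft_force: [0.1, -0.2, 0.2]
grip_width: 0.997
grasp_force: 0.0
```

>>> jog_arm(dr=[[0,0,0],[0,0,0],[0,0,0],[0,0,0],[0,0,0],[0,0,0]], translation=[[0,0,0],[0,0,0],[0,0,0],[0,0,0],[0,0,0],[0,0,0]], jaw=[0.8,0,0,0,0,0], squeeze=35)

```text
clock: 17.1
position: [0.4509, 0.0333, 0.0214]
ee_rot: [0.646, 0.763, 0.001, 0.001]
ft_force: [-0.8, 0.6, 6.3]
grip_width: 0.698
grasp_force: 38.1
```

```bash
python3 - <<'E'
from h import *
tw(.6315,-.093,.15,101); print(manip.get_obs()['joint_pos'].round(3))
E
```

```text
clock 17.1 pos [0.4509 0.0333 0.0214] rows 7 total t [-6.257  6.215 -5.137] dr [ 0.028  0.011 -0.38 ] each [-0.8939  0.8878 -0.7339] [ 0.004   0.0015 -0.0544]
[ 0.528  0.292 -0.761  2.082  0.266  0.861 -0.221]
```

>>> jog_arm(dr=[[0,0,0],[0,0,0],[0,0,0],[0,0,0],[0,0,0],[0,0,0],[0,0,-0.19],[0,0,-0.19],[0,0,0],[0,0,0]], translation=[[0,0,-0.4],[0,0,-0.9],[0,0,-1],[0,0,-1],[0,0,-1],[-0.5,0.5,-0.8],[-0.9,0.9,0],[-0.9,0.9,0],[-0.9,0.9,0],[-0.9,0.9,0]], jaw=[0,0,0,0,0,0,0,0,0,0])

```text
clock: 18.1
position: [0.5699, -0.0502, 0.1485]
ee_rot: [0.636, 0.772, -0.0, 0.0]
ft_force: [0.1, 1.1, -1.6]
grip_width: 0.698
grasp_force: 38.7
```

>>> jog_arm(dr=[[0,0,0],[0,0,0],[0,0,0],[0,0,0],[0,0,0],[0,0,0]], translation=[[-0.9,0.9,0],[-0.7,0.7,0],[-0.4,0.35,0],[-0.15,0.16,0],[0,0,0],[0,0,0]], jaw=[0,0,0,0,0,0])

```text
clock: 18.7
position: [0.6307, -0.0911, 0.1482]
ee_rot: [0.636, 0.772, 0.0, -0.0]
ft_force: [-0.1, 0.3, -1.9]
grip_width: 0.695
grasp_force: 38.7
```

```bash
python3 - <<'E'
from h import *
tw(.6315,-.093,.0325,101); print(manip.get_obs()['joint_pos'].round(3))
E
```

```text
clock 18.7 pos [ 0.6307 -0.0911  0.1482] rows 5 total t [-0.082  0.017  4.629] dr [-0.001 -0.004  0.014] each [-0.0165  0.0034  0.9257] [-0.0002 -0.0008  0.0028]
[ 0.573  0.501 -0.676  1.501  0.322  1.253  0.049]
```

>>> jog_arm(dr=[[0,0,0],[0,0,0],[0,0,0],[0,0,0],[0,0,0],[0,0,0],[0,0,0],[0,0,0],[0,0,0]], translation=[[-0.08,0.02,0.6],[0,0,0.9],[0,0,0.9],[0,0,0.9],[0,0,0.6],[0,0,0.4],[0,0,0.2],[0,0,0.11],[0,0,0]], jaw=[0,0,0,0,0,0,0,0,0])

```text
clock: 19.6
position: [0.6325, -0.0938, 0.0331]
ee_rot: [0.636, 0.772, 0.0, 0.0]
ft_force: [-0.4, -0.4, -2.1]
grip_width: 0.697
grasp_force: 38.6
```

>>> jog_arm(dr=[[0,0,0],[0,0,0],[0,0,0],[0,0,0],[0,0,0],[0,0,0],[0,0,0],[0,0,0],[0,0,0]], translation=[[0,0,0],[0,0,0],[0,0,0],[0,0,-0.5],[0,0,-1],[0,0,-1],[0,0,-1],[0,0,-1],[0,0,-0.2]], jaw=[0.8,1,1,1,1,1,1,1,1])

```text
clock: 20.5
position: [0.6337, -0.0936, 0.1545]
ee_rot: [0.636, 0.772, 0.001, 0.002]
ft_force: [0.4, 0.1, 0.2]
grip_width: 0.999
grasp_force: 0.0
```

```bash
python3 - <<'E'
from h import *
tw(.4455,-.2413,.13,100); print(manip.get_obs()['joint_pos'].round(3))
E
```

```text
clock 20.5 pos [ 0.6337 -0.0936  0.1545] rows 9 total t [-4.436 -8.483  0.961] dr [0.074 0.026 0.252] each [-0.4929 -0.9426  0.1067] [0.0083 0.0029 0.028 ]
[ 0.575  0.499 -0.677  1.49   0.321  1.26   0.053]
```

>>> jog_arm(dr=[[0,0,0],[0,0,0],[0,0,0],[0,0,0],[0,0,0],[0,0,0],[0,0,0],[0,0,0],[0,0,0],[0,0,0]], translation=[[-0.25,-0.5,0],[-0.45,-0.9,0],[-0.5,-0.95,0],[-0.5,-0.95,0],[-0.5,-0.95,0],[-0.5,-0.95,0],[-0.5,-0.95,0],[-0.5,-0.95,0],[-0.4,-0.8,0],[-0.26,-0.61,0]], jaw=[1,1,1,1,1,1,1,1,1,1])

```text
clock: 21.5
position: [0.4412, -0.2428, 0.149]
ee_rot: [0.637, 0.771, -0.001, -0.001]
ft_force: [0.1, -0.2, 0.4]
grip_width: 1.004
grasp_force: 0.0
```

>>> jog_arm(dr=[[0,0,0],[0,0,0]], translation=[[0,0,0],[0,0,0]], jaw=[1,1])

```text
clock: 21.7
position: [0.4433, -0.2415, 0.1496]
ee_rot: [0.637, 0.771, -0.0, -0.0]
ft_force: [0.8, -0.3, -0.4]
grip_width: 0.999
grasp_force: 0.0
```

```bash
python3 - <<'E'
from h import *
s=cam("side")
cv2.imwrite("pics/s6.png",s["color"][140:440,180:500][...,::-1].repeat(2,0).repeat(2,1))
tw(.4455,-.2413,.005,101); print(manip.get_obs()['joint_pos'].round(3))
E
```

```text
clock 21.75 pos [ 0.4439 -0.2409  0.1497] rows 6 total t [-0.028  0.059  5.789] dr [-0.003 -0.006  0.002] each [-0.0047  0.0098  0.9648] [-0.0006 -0.001   0.0004]
[ 1.007  0.192 -0.656  1.848  0.128  1.144  0.5  ]
```

View pics/s6.png

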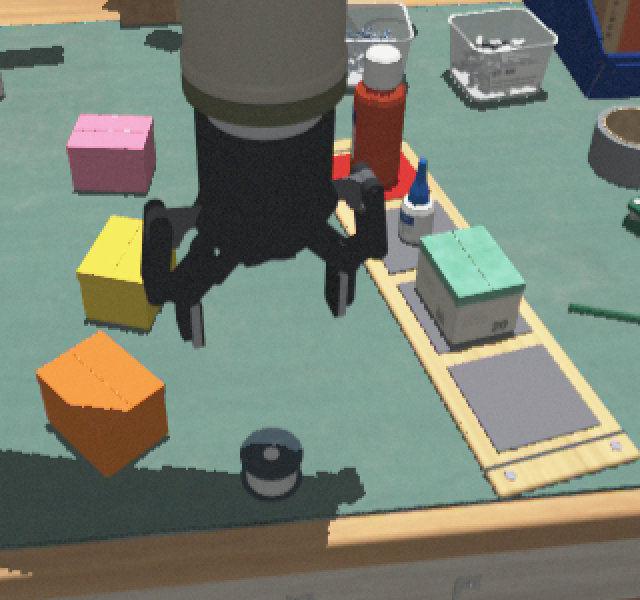

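```bash
python3 - <<'E'
from h import *
t=cam("top")
print(unproj(t,[(452,304),(474,325)],.057).round(3))
E
```

```text
[[ 0.368 -0.191  0.057]
 [ 0.323 -0.23   0.057]]
```

>>> jog_arm(dr=[[0,0,0],[0,0,0],[0,0,0],[0,0,0],[0,0,0],[0,0,0]], translation=[[-0.03,0.06,0.5],[0,0,0.7],[0,0,0.8],[0,0,0.5],[0,0,0.3],[0,0,0]], jaw=[0.8,0.8,0.8,0.8,0.8,0.8])

```text
clock: 22.4
position: [0.4454, -0.2413, 0.0791]
ee_rot: [0.636, 0.772, 0.0, -0.001]
ft_force: [-0.5, -0.7, -0.4]
grip_width: 0.8
grasp_force: 0.0
```

>>> jog_arm(dr=[[0,0,0],[0,0,0],[0,0,0],[0,0,0],[0,0,0],[0,0,0],[0,0,0]], translation=[[0,0,0.7],[0,0,0.8],[0,0,0.7],[0,0,0.4],[0,0,0.25],[0,0,0.1],[0,0,0]], jaw=[0.8,0.8,0.8,0.8,0.8,0.8,0.8])

```text
clock: 23.1
position: [0.446, -0.2419, 0.0067]
ee_rot: [0.636, 0.772, 0.0, 0.0]
ft_force: [-0.3, 0.3, -0.1]
grip_width: 0.799
grasp_force: 0.0
```

>>> jog_arm(dr=[[0,0,0],[0,0,0],[0,0,0],[0,0,0],[0,0,0],[0,0,0]], translation=[[0,0,0],[0,0,0],[0,0,0],[0,0,0],[0,0,0],[0,0,0]], jaw=[0.6,0,0,0,0,0])

```text
clock: 23.7
position: [0.4462, -0.2421, 0.0074]
ee_rot: [0.636, 0.772, -0.0, 0.001]
ft_force: [-1.8, 0.7, 6.3]
grip_width: 0.505
grasp_force: 34.5
```

```bash
python3 - <<'E'
from h import *
tw(.651,-.1965,.13,101); print(manip.get_obs()['joint_pos'].round(3))
E
```

```text
clock 23.7 pos [ 0.4462 -0.2421  0.0074] rows 9 total t [ 0.224  8.391 -4.902] dr [0.011 0.016 0.001] each [ 0.0249  0.9323 -0.5447] [0.0013 0.0018 0.0001]
[ 0.934  0.398 -0.6    1.959  0.292  0.869  0.372]
```

>>> jog_arm(dr=[[0,0,0],[0,0,0],[0,0,0],[0,0,0],[0,0,0],[0,0,0],[0,0,0],[0,0,0],[0,0,0],[0,0,0]], translation=[[0,0,-0.4],[0,0,-0.9],[0,0,-1],[0,0,-1],[0.02,0.5,-0.7],[0.03,0.9,0],[0.03,0.95,0],[0.03,0.95,0],[0.03,0.95,0],[0.03,0.95,0]], jaw=[0,0,0,0,0,0,0,0,0,0])

```text
clock: 24.7
position: [0.5732, -0.2127, 0.107]
ee_rot: [0.636, 0.772, -0.0, 0.0]
ft_force: [0.2, -0.6, -1.7]
grip_width: 0.507
grasp_force: 36.0
```

>>> jog_arm(dr=[[0,0,0],[0,0,0],[0,0,0],[0,0,0],[0,0,0],[0,0,0],[0,0,0]], translation=[[0.03,0.95,0],[0.02,0.95,0],[0,0.8,0],[0,0.35,0],[0,0.14,0],[0,0,0],[0,0,0]], jaw=[0,0,0,0,0,0,0])

```text
clock: 25.4
position: [0.6498, -0.197, 0.1065]
ee_rot: [0.636, 0.771, -0.0, 0.0]
ft_force: [-0.1, 0.4, -2.7]
grip_width: 0.505
grasp_force: 36.0
```

```bash
python3 - <<'E'
from h import *
tw(.651,-.1965,.0185,101); print(manip.get_obs()['joint_pos'].round(3))
E
```

```text
clock 25.4 pos [ 0.6498 -0.197   0.1065] rows 4 total t [0.011 0.053 3.521] dr [-0.007  0.006 -0.008] each [0.0027 0.0132 0.8803] [-0.0018  0.0015 -0.002 ]
[ 0.649  0.613 -0.61   1.419  0.359  1.222  0.194]
```

>>> jog_arm(dr=[[0,0,0],[0,0,0],[0,0,0],[0,0,0],[0,0,0],[0,0,0],[0,0,0],[0,0,0]], translation=[[0,0.05,0.6],[0,0,0.9],[0,0,0.8],[0,0,0.6],[0,0,0.4],[0,0,0.22],[0,0,0],[0,0,0]], jaw=[0,0,0,0,0,0,0,0])

```text
clock: 26.2
position: [0.6522, -0.1963, 0.0189]
ee_rot: [0.636, 0.772, 0.0, 0.001]
ft_force: [-0.3, -0.4, -2.4]
grip_width: 0.505
grasp_force: 36.0
```

>>> jog_arm(dr=[[0,0,0],[0,0,0],[0,0,0],[0,0,0],[0,0,0],[0,0,0],[0,0,0],[0,0,0],[0,0,0]], translation=[[0,0,0],[0,0,0],[0,0,0],[0,0,-0.5],[0,0,-1],[0,0,-1],[0,0,-1],[0,0,-1],[0,0,-1]], jaw=[0.6,0.8,0.8,0.8,0.8,0.8,0.8,0.8,0.8])

```text
clock: 27.1
position: [0.6519, -0.196, 0.1582]
ee_rot: [0.636, 0.772, 0.0, 0.001]
ft_force: [0.9, 0.5, -0.1]
grip_width: 0.801
grasp_force: 0.0
```

>>> jog_arm(dr=[[0,0,0],[0,0,0],[0,0,0],[0,0,0],[0,0,0],[0,0,0],[0,0,0],[0,0,0],[0,0,0],[0,0,0]], translation=[[-0.4,-0.5,0],[-0.5,-0.9,0],[-0.5,-0.9,0],[-0.5,-0.9,0],[-0.5,-0.9,0],[-0.5,-0.9,0],[-0.5,-0.9,0],[-0.3,-0.5,0],[0,0,0],[0,0,0]], jaw=[0.8,0.8,0.8,0.8,0.8,0.8,0.8,0.8,0.8,0.8])

```text
clock: 28.1
position: [0.513, -0.3168, 0.1562]
ee_rot: [0.636, 0.772, 0.0, 0.0]
ft_force: [0.0, 0.3, 0.4]
grip_width: 0.802
grasp_force: 0.0
```

```bash
python3 - <<'E'
from h import *
s=cam("side");t=cam("top")
out=np.zeros((600,640,3),np.uint8);out[:320]=cv2.resize(s["color"][200:360,280:600],(640,320));out[320:]=cv2.resize(t["color"][140:280,200:520],(640,280))
cv2.imwrite("pics/c7.png",out[...,::-1])
E
```

```text
(no output)
```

View pics/c7.png

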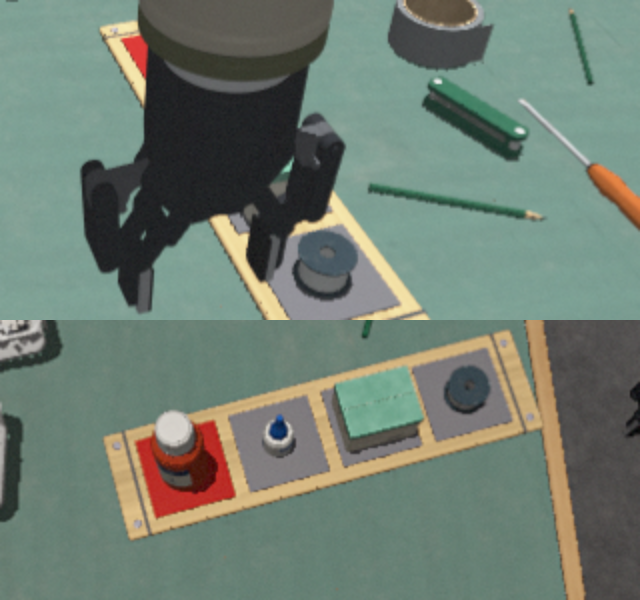

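```bash
python3 - <<'E'
from h import *
t=cam("top"); T=lambda *p:[(200+x/2,140+(y-320)/2) for x,y in p]
M=np.array([[.5917,.1127],[.612,.0105],[.6315,-.093],[.651,-.1965]])
P=[unproj(t,T((174,428)),.155)[0],unproj(t,T((278,437)),.06)[0],unproj(t,T((335,379),(409,368),(420,424),(345,438)),.068).mean(0),unproj(t,T((467,387)),.039)[0]]
print((np.array(P)[:,:2]-M).round(4))
E
```

```text
[[-0.0005  0.0018]
 [-0.0086  0.003 ]
 [-0.0015  0.0013]
 [-0.0021  0.0021]]
```

```bash
python3 -c "
from workcell import manip
print(manip.hand_in())"
```

```text
the job is handed in; nothing more can be done
None
```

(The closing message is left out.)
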